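# Back the arbor press off one notch

## Robot

A 6-joint arm with a two-finger parallel gripper is mounted at the origin on the work surface. World frame = base frame: x ahead of the robot, y to its left, z up, the work surface at z = 0. Lengths are in m, angles in rad, forces in N, time in s.
With the tool pointing down it reaches from about 0.3 to 0.825 m from the base axis. Payload 5.4 kg.
Tool frame: the origin (TCP) lies midway between the tips of the shut fingers; the grasp point (between the pads) lies 19 mm behind it (manip.hold_point_z is the distance from the TCP to the grasp point, in m); z points along the fingers, y is the direction in which the jaws open and shut (so a half turn about z gives the same grasp; the last joint's range is limited). The gripper opens to 92 mm and grips with 3 to 60 N. Pads are 20 mm wide; open, the fingers measure 128 mm over their backs; the gripper's body (75 mm by 189 mm) begins 69 mm behind the grasp point.
Start: joints at [1.135, 0.158, 1.597, -0, 1.386, -0.21], TCP at [0.129, 0.56, 0.215] pointing down, gripper open.
Joint ranges: [-2.91, 2.91], [-0.94, 2.29], [0.18, 2.7], [-1.29, 4.43], [0.17, 2.64], [-3, 3]. Speed limits (rad/s): [2.57, 2.57, 3.14, 3.14, 3.14, 3.14].

## Interface

Orientations are given as a 3x3 rotation matrix whose columns are the frame's x, y, z axes.
In Python, from rig import manip gives the robot as it stands.
- The arm moves only by the tool carry_out, never from a script. Its argument "plan" is a list of rows, each an object with "delta_pos": the shift along the tool's x, y, z in mm, a list of three; "delta_rot": the turn, a rotation vector about the tool's x, y, z in degrees, a list of three. A call has 1 to 12 rows; each row shifts and turns the commanded pose from where the row before left it, along the tool's axes as they then stand; what a row does not reach is not made up. A row lasts 1/10 s, in which the tool goes at most 50 mm and 8.59 degrees, less where a joint would pass 70% of its speed; a pose out of reach is approached as far as the arm can. A call with a gripper value outside its range is refused whole. "gripper" is the closure, from 0 (fully open) to 1 (shut), set as the call begins (left out, the last holds). The fingers move at their own pace and stop on an object; "force" is the grip in N (left out, the last holds). Time passes only in rows, so rows that do not move let the fingers close. It gives the time, the measured TCP pose, the force and the opening at its end, in the units of the state.
- manip.get_obs(): the state, without advancing time (a new reading comes with each control period).
- manip.camera(name): name is "side" or "top"; returns a dict with "img" (384x512x3 uint8, red, green, blue), "vfov" (degrees; the focal length in pixels is half the picture's height over the tangent of half this angle, whatever the lens; pixels are square), "cx", "cy" (the principal point, pixels), "position" and "rotation" of the camera in the world. Camera axes: x right, y up, looking along -z (the intrinsics and any distortion apply to the point x, -y, -z); pixel columns grow to the right and rows downward; lengths in m; the calibration is good to about 2 mm. A picture is of the moment at which its call begins. There is no depth.
- manip.sign_off(): hands the job in, once; it reports no verdict.
The state is a dict: "clock": time; "q": joint angles; "qd": joint speeds; "joint_efforts": joint torques, N m; "tool_pos": TCP position; "ee_rot": TCP orientation; "ft_force": force on the tool from outside, world axes, zero at the start; "wrist_torque": the same for the moment, N m; "gripper_width": finger opening in m.
Only numpy, scipy, OpenCV 4.12 (cv2) and the standard library are available. Lean on these libraries where they do the work, as an engineer would, in place of code of your own. Each camera call takes 0.05 s, during which the arm holds its last target. There are 200 camera calls.

## Task

The ram of the small arbor press is still down on a hub it has just pressed, held there by the pawl on its ratchet wheel. Using light fingertip pushes only, swing the pawl up and back until it lies clear of the wheel, push a spoke so that the wheel turns backward (the ram rises) by one notch and no more, then tip the pawl forward again so that it drops fully into the teeth. Grip nothing, and leave the hub and the things on the bench where they are.

Things in the scene. Friction and masses are not known exactly. Their poses are not given: they have to be found in the camera images.
- press: fixed cast press, blue, 225 mm deep (x), 120 mm wide (y), head top 240 mm up. Origin: centre of the underside of its base; z up, x from its front (ram, nearest the robot) to its back, y to its left. On its right (-y) side: ratchet wheel (116 mm, 12 saw teeth, 14 mm thick) at y -55 mm, three-spoke handle on the same level shaft at y -115 mm. Ram: 25 mm square bar at x -33, y 0, top 280 mm up
- wheel (a joint): ratchet wheel angle, rad; about 0 at the start, blocked by the pawl (0.06 slack); grows as it turns backward (upper spoke moves to the press's +x), raising the ram 20 mm per rad. One notch = 0.524. Stiff: about 6 N at a knob turns it and it stays where left. At one notch, or up to 0.1 short, the pawl drops into the gap; past 0.56 it sits on top of the tooth
- pawl (a joint): pawl angle, rad: 0 = nose fully in the teeth, 1.0 = thrown back against its stop. Top-heavy: forward of about 0.53 it falls shut into the teeth, back beyond about 0.63 it falls to the stop and stays. Moves with under 1 N
- pawl_ball (a point): centre of the 26 mm steel ball on the pawl's upright thumb lever (10 mm rod). At pawl angle q it lies 85 mm from the pivot along (x, z) = (cos(1.92 - q), sin(1.92 - q)) of the press: leaning forward at the start, 81 mm farther back when thrown back. Pushing it to the press's +x lifts the nose out of the teeth
- pawl_pivot (a point): centre of the pawl's pivot (axis along the press's y), in the middle of the pawl's thickness, fixed to the press, at x 81, y -55, z 221 mm of the press
- wheel_axis (a point): point on the wheel's axis in the middle of the ratchet wheel, fixed to the press, at x 0, y -55, z 180 mm of the press
- spoke_knob (a point): centre of the black 28 mm ball knob on the upper spoke, 105 mm from the wheel's axis, at y -115 mm of the press; at the start its spoke leans 15 degrees forward of upright, one notch back it leans 15 degrees backward. The spoke is a 12 mm rod. The other two spokes are 120 degrees either side
- ram_foot (a point): centre of the underside of the ram, about 1 mm above the hub at the start; rises about 10 mm with one notch
- hub_mid (a point): middle (25 mm up) of the loose flanged steel hub with a brass bush in it, 68 mm across and 49 mm high, standing on the press's table plate under the ram
- next_hub_mid (a point): middle (25 mm up) of a like hub standing on the bench to the left of the press
- bush_mid (a point): middle of a loose brass bush, 27 mm across and 28 mm high, standing on the bench in front of and below the spokes
- drift_center (a point): middle of a brass drift, a plain rod 22 mm thick and 90 mm high, standing on the bench to the right of the press
- tin_mid (a point): middle of a closed aluminium tin, 72 mm across and 75 mm high, on the bench
- hammer: hammer lying on the bench
- spanner: spanner lying on the bench
- brush: brush lying on the bench

How it is judged:
By the outcome, as a careful person would: the job done as asked, in the order asked, and still so for the second after the job is handed in, with the robot touching nothing.
It also fails if it takes over 54 s, if anything falls off the work surface, if the arm or the gripper's body presses on something with over 40 N, if the wrist force passes 120 N, or if a joint passes its speed limit or range.

## Working session

There is one attempt and no reset: what is moved stays moved. The work goes in short steps, Python scripts to look and compute and a tool call to move; the robot and the scene stay as the last step left them, time stands still between calls to the robot, and variables do not carry over. Pictures are saved under pics/ and viewed, about 8 in all and at most 12, crops included, and the job is handed in when it is done.

Besides the shell and the picture viewer there is one more tool, called by a JSON object that holds its "api" and its "payload", one argument or row to a line. carry_out: Moves the arm, as the interface text tells. Its arguments: {"type":"object","properties":{"plan":{"type":"array","items":{"type":"object","properties":{"delta_pos":{"type":"array","items":{"type":"number"}},"delta_rot":{"type":"array","items":{"type":"number"}}}}},"gripper":{"type":"number"},"force":{"type":"number"}},"required":["plan"]}

```bash
mkdir -p pics; cat > a.py <<'E'
E
python3 - <<'E'
from rig import manip
import cv2,pickle
d={}
for n in("side","top"):
    c=manip.camera(n);d[n]=c;cv2.imwrite(f"pics/{n}0.png",c["img"][:,:,::-1])
    print(n,{k:v for k,v in c.items() if k!="img"})
pickle.dump(d,open("c0.pkl","wb"))
o=manip.get_obs();print(o)
E
```

```text
side {'vfov': 55.16634317475239, 'cx': 252.7881593786703, 'cy': 192.39570339216044, 'position': array([ 0.02396692, -0.55833491,  0.71795875]), 'rotation': array([[ 0.76775572,  0.35938578, -0.53046491],
       [-0.64058967,  0.44861387, -0.62320981],
       [ 0.01400118,  0.81828324,  0.57464468]])}
top {'vfov': 53.726121196434086, 'cx': 259.46974171895704, 'cy': 188.71848825836256, 'position': array([0.44571132, 0.02826445, 1.23425433]), 'rotation': array([[-0.00118007,  0.99541513, -0.09564168],
       [-0.99996437, -0.00197404, -0.00820733],
       [-0.0083585 ,  0.09562858,  0.99538199]])}
{'clock': 0.1, 'q': array([ 1.13492388e+00,  1.58973608e-01,  1.59811991e+00,  1.24353031e-05,
        1.38620435e+00, -2.10100481e-01]), 'qd': array([ 6.58113655e-05, -2.14449034e-03, -2.67388712e-03,  4.96694140e-04,
        4.35522991e-04,  2.30020701e-03]), 'joint_efforts': array([-3.31659194e-04, -3.86500740e+01, -3.22960389e+01,  7.02913664e-02,
        3.39403236e-02, -3.81268001e-05]), 'tool_pos': array([0.12848831, 0.55987222, 0.21371755]), 'ee_rot': array([[-9.74620938e-01,  2.23860430e-01, -7.31027738e-04],
       [ 2.23861322e-01,  9.74619790e-01, -1.54062501e-03],
       [ 3.67589124e-04, -1.66517423e-03, -9.99998546e-01]]), 'ft_force': array([-0.70607398, -0.29246418,  0.2454847 ]), 'wrist_torque': array([-0.01645595, -0.02197073, -0.00408603]), 'gripper_width': 0.09198729919694511}
```

View pics/side0.png

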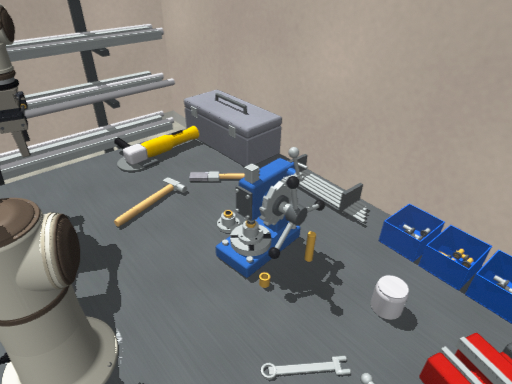

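View pics/top0.png

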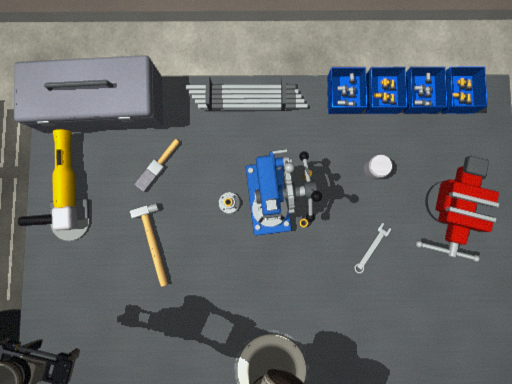

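The side view shows the press at about (265,215), with the pawl ball near (294,153) and a knob near (293,182). In the top view the press is at about (275,195). I'll zoom in on both.

```bash
python3 - <<'E'
import pickle,cv2,numpy as np
d=pickle.load(open("c0.pkl","rb"))
a=cv2.resize(d["side"]["img"][140:285,205:325],None,fx=4,fy=4,interpolation=cv2.INTER_CUBIC)[:580,:400*1+80]
b=cv2.resize(d["top"]["img"][140:245,240:330],None,fx=4,fy=4,interpolation=cv2.INTER_CUBIC)
h=np.zeros((580,800,3),np.uint8);h[:580,:440]=a[:,:440];h[:420,440:800]=b
cv2.imwrite("pics/z0.png",h[:,:,::-1])
E
```

```text
(no output)
```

View pics/z0.png

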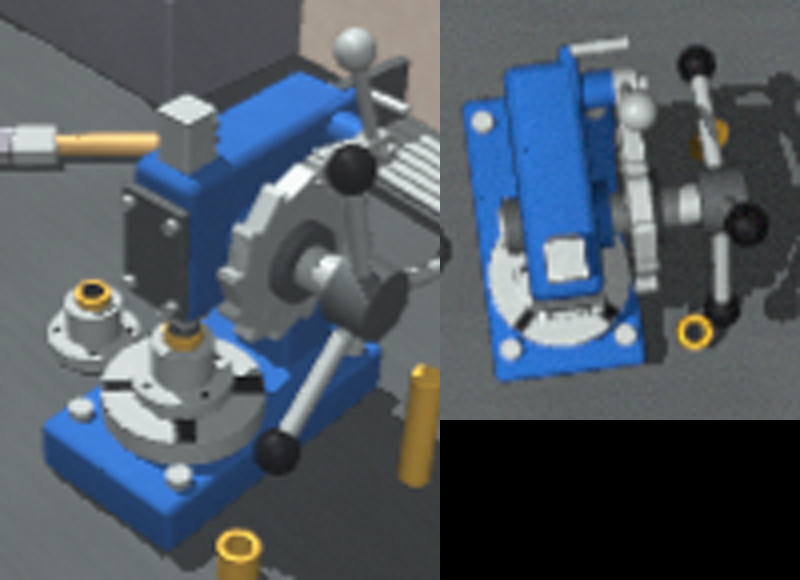

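The zoom shows the steel ball at side crop (355,47) and top crop (638,110). The upper knob is at side (352,170) and top (746,224). The ram top and the other knobs are also clear, so I can fit the press pose from these.

```bash
cat > h.py <<'E'
import numpy as np
from scipy.optimize import least_squares
from scipy.spatial.transform import Rotation as R
def proj(c,P):
    p=(np.atleast_2d(P)-c["position"])@c["rotation"]
    f=c["img"].shape[0]/2/np.tan(np.radians(c["vfov"]/2))
    return np.c_[c["cx"]+f*p[:,0]/-p[:,2], c["cy"]-f*p[:,1]/-p[:,2]]
def press2w(s,P):
    return np.atleast_2d(P)@R.from_euler('z',s[2]).as_matrix().T+[s[0],s[1],0]
def knob(w,k=0):
    a=-np.radians(15)+w+k*2*np.pi/3
    return np.array([.105*np.sin(a),-.115,.18+.105*np.cos(a)])
def ball(q): return np.array([.081+.085*np.cos(1.92-q),-.055,.221+.085*np.sin(1.92-q)])
E
python3 - <<'E'
from h import *
import pickle
d=pickle.load(open("c0.pkl","rb"))
S=np.array([[355,47],[352,170],[277,452],[186,110]]);S=(S+.5)/4-.5+[205,140]
T=np.array([[638,110],[746,224],[722,308],[567,258],[696,64]]);T=(T+.5-[440,0])/4-.5+[240,140]
PS=np.array([ball(0),knob(0),knob(0,-1),[-.033,0,.28]])
PT=np.r_[PS,[knob(0,1)]]
def r(s): return np.r_[proj(d["side"],press2w(s,PS))-S,proj(d["top"],press2w(s,PT))-T].ravel()
o=least_squares(r,[.5,0,0],loss='soft_l1');s=o.x
print(s,np.degrees(s[2]));print(r(s).reshape(-1,2).round(1))
np.save("s.npy",s)
for n,p in dict(ball=ball(0),ball1=ball(1),knob=knob(0),knob1=knob(.5),axis=[0,-.055,.18],piv=[.081,-.055,.221]).items():print(n,press2w(s,p).round(4))
E
```

```text
[0.53050643 0.00995906 0.12991936] 7.443830741274754
[[-0.3  0.5]
 [-0.6 -0.2]
 [ 0.3 -0.6]
 [ 0.1 -2.7]
 [ 0.   0. ]
 [ 0.4  0.4]
 [ 0.4 -0.4]
 [ 0.2  0.2]
 [ 0.2 -0.2]]
ball [[ 0.5891 -0.0379  0.3009]]
ball1 [[ 0.669  -0.0274  0.2886]]
knob [[ 0.5185 -0.1076  0.2814]]
knob1 [[ 0.57   -0.1009  0.282 ]]
axis [[ 0.5376 -0.0446  0.18  ]]
piv [[ 0.6179 -0.0341  0.221 ]]
```

{"api": "carry_out", "payload": {
  "gripper": 1,
  "force": 10,
  "plan": [
    {"delta_pos":[0,0,-40],"delta_rot":[0,0,-5.1]},
    {"delta_pos":[0,0,-40],"delta_rot":[0,0,-5.1]},
    {"delta_pos":[0,0,-40],"delta_rot":[0,0,-5.1]},
    {"delta_pos":[0,0,-40],"delta_rot":[0,0,-5.1]},
    {"delta_pos":[0,0,0],"delta_rot":[0,0,0]},
    {"delta_pos":[0,0,0],"delta_rot":[0,0,0]}
  ]
}}

```text
clock: 0.7
tool_pos: [0.1288, 0.5606, 0.3749]
ee_rot: [[-0.992, -0.129, 0.0], [-0.129, 0.992, 0.001], [-0.001, 0.001, -1.0]]
ft_force: [-0.1, 0.1, -0.2]
gripper_width: 0.046
```

```bash
cat > where.py <<'E'
from h import *
from rig import manip
s=np.load("s.npy");o=manip.get_obs()
Rz=R.from_euler('z',s[2]).as_matrix()
print("t",o["clock"],"press mm",((o["tool_pos"]-[s[0],s[1],0])@Rz*1000).round(1),"w",o["tool_pos"].round(4))
print("rot in press",(Rz.T@o["ee_rot"]).round(3).tolist(),"F press",(o["ft_force"]@Rz).round(2),"w",o["gripper_width"].round(4),"q",o["q"].round(2))
E
python3 where.py
```

```text
t 0.7 press mm [-326.9  598.1  374.9] w [0.1288 0.5606 0.3749]Traceback (most recent call last):
  File "where.py", line 6, in <module>
    print("rot in press",(Rz.T@o["ee_rot"]).round(3).tolist(),"F press",(o["ft_force"]@Rz).round(2),"w",o["gripper_width"].round(4),"q",o["q"].round(2))
                                                                                                        ^^^^^^^^^^^^^^^^^^^^^^^^
AttributeError: 'float' object has no attribute 'round'
```

{"api": "carry_out", "payload": {
  "plan": [
    {"delta_pos":[-20,-38,0]},
    {"delta_pos":[-20,-38,0]},
    {"delta_pos":[-20,-38,0]},
    {"delta_pos":[-20,-38,0]},
    {"delta_pos":[-20,-38,0]},
    {"delta_pos":[-20,-38,0]},
    {"delta_pos":[-20,-38,0]},
    {"delta_pos":[-20,-38,0]},
    {"delta_pos":[-20,-38,0]},
    {"delta_pos":[-20,-38,0]},
    {"delta_pos":[-20,-38,0]},
    {"delta_pos":[-20,-38,0]}
  ]
}}

```text
invalid input at $.plan[0]: expected keys delta_pos, delta_rot
```

{"api": "carry_out", "payload": {
  "plan": [
    {"delta_pos":[-20,-40,0]},
    {"delta_pos":[-20,-40,0]},
    {"delta_pos":[-20,-40,0]},
    {"delta_pos":[-20,-40,0]},
    {"delta_pos":[-17,-37,0]},
    {"delta_pos":[0,0,0]},
    {"delta_pos":[0,0,0]},
    {"delta_pos":[0,0,0]}
  ]
}}

```text
invalid input at $.plan[0]: expected keys delta_pos, delta_rot
```

```bash
sed -i 's/o\["gripper_width"\].round(4)/o["gripper_width"]/' where.py; python3 where.py
```

```text
t 0.7 press mm [-326.9  598.1  374.9] w [0.1288 0.5606 0.3749]
rot in press [[-1.0, 0.0, 0.001], [0.0, 1.0, 0.001], [-0.001, 0.001, -1.0]] F press [-0.09  0.08 -0.24] w 0.04601555630001334 q [ 1.13  0.11  1.34  0.    1.69 -0.57]
```

{"api": "carry_out", "payload": {
  "plan": [
    {"delta_pos":[-20,-38,0],"delta_rot":[0,0,0]},
    {"delta_pos":[-20,-38,0],"delta_rot":[0,0,0]},
    {"delta_pos":[-20,-38,0],"delta_rot":[0,0,0]},
    {"delta_pos":[-20,-38,0],"delta_rot":[0,0,0]},
    {"delta_pos":[-20,-38,0],"delta_rot":[0,0,0]},
    {"delta_pos":[-20,-38,0],"delta_rot":[0,0,0]},
    {"delta_pos":[-20,-38,0],"delta_rot":[0,0,0]},
    {"delta_pos":[-20,-38,0],"delta_rot":[0,0,0]},
    {"delta_pos":[-20,-38,0],"delta_rot":[0,0,0]},
    {"delta_pos":[-20,-38,0],"delta_rot":[0,0,0]},
    {"delta_pos":[-20,-38,0],"delta_rot":[0,0,0]},
    {"delta_pos":[-20,-38,0],"delta_rot":[0,0,0]}
  ]
}}

```text
clock: 1.9
tool_pos: [0.4258, 0.1377, 0.3721]
ee_rot: [[-0.992, -0.129, -0.004], [-0.129, 0.992, -0.0], [0.004, 0.001, -1.0]]
ft_force: [1.1, 1.4, 0.4]
gripper_width: 0.0008
```

{"api": "carry_out", "payload": {
  "plan": [
    {"delta_pos":[-20,-40,0],"delta_rot":[0,0,0]},
    {"delta_pos":[-20,-40,0],"delta_rot":[0,0,0]},
    {"delta_pos":[-20,-40,0],"delta_rot":[0,0,0]},
    {"delta_pos":[-20,-40,0],"delta_rot":[0,0,0]},
    {"delta_pos":[-17,-37,0],"delta_rot":[0,0,0]},
    {"delta_pos":[0,0,0],"delta_rot":[0,0,0]},
    {"delta_pos":[0,0,0],"delta_rot":[0,0,0]},
    {"delta_pos":[0,0,0],"delta_rot":[0,0,0]}
  ]
}}

```text
clock: 2.7
tool_pos: [0.5469, -0.0423, 0.3735]
ee_rot: [[-0.991, -0.131, -0.002], [-0.131, 0.991, 0.001], [0.002, 0.001, -1.0]]
ft_force: [0.5, -0.8, -0.2]
gripper_width: 0.0005
```

```bash
python3 where.py
```

```text
t 2.7 press mm [  9.5 -53.9 373.5] w [ 0.5469 -0.0423  0.3735]
rot in press [[-1.0, -0.001, -0.002], [-0.001, 1.0, 0.001], [0.002, 0.001, -1.0]] F press [ 0.35 -0.88 -0.25] w 0.00045044077537517745 q [-0.3   0.04  1.42  0.    1.69 -2.  ]
```

{"api": "carry_out", "payload": {
  "plan": [
    {"delta_pos":[0,0,30],"delta_rot":[0,0,0]},
    {"delta_pos":[0,0,30],"delta_rot":[0,0,0]},
    {"delta_pos":[0,0,25],"delta_rot":[0,0,0]},
    {"delta_pos":[0,0,0],"delta_rot":[0,0,0]},
    {"delta_pos":[-6,0,0],"delta_rot":[0,0,0]},
    {"delta_pos":[-6,0,0],"delta_rot":[0,0,0]},
    {"delta_pos":[-6,0,0],"delta_rot":[0,0,0]},
    {"delta_pos":[-6,0,0],"delta_rot":[0,0,0]},
    {"delta_pos":[-6,0,0],"delta_rot":[0,0,0]},
    {"delta_pos":[-6,0,0],"delta_rot":[0,0,0]}
  ]
}}

```text
clock: 3.7
tool_pos: [0.5841, -0.0386, 0.2898]
ee_rot: [[-0.992, -0.13, 0.0], [-0.13, 0.992, -0.0], [-0.0, -0.0, -1.0]]
ft_force: [-0.5, -0.3, -0.1]
gripper_width: 0.0008
```

{"api": "carry_out", "payload": {
  "plan": [
    {"delta_pos":[-5,0,0],"delta_rot":[0,0,0]},
    {"delta_pos":[-5,0,0],"delta_rot":[0,0,0]},
    {"delta_pos":[-5,0,0],"delta_rot":[0,0,0]},
    {"delta_pos":[-5,0,0],"delta_rot":[0,0,0]},
    {"delta_pos":[-5,0,0],"delta_rot":[0,0,0]},
    {"delta_pos":[-5,0,0],"delta_rot":[0,0,0]},
    {"delta_pos":[-5,0,0],"delta_rot":[0,0,0]},
    {"delta_pos":[-5,0,0],"delta_rot":[0,0,0]},
    {"delta_pos":[-5,0,0],"delta_rot":[0,0,0]},
    {"delta_pos":[-4,0,0],"delta_rot":[0,0,0]},
    {"delta_pos":[0,0,0],"delta_rot":[0,0,0]},
    {"delta_pos":[0,0,0],"delta_rot":[0,0,0]}
  ]
}}

```text
clock: 4.9
tool_pos: [0.632, -0.0322, 0.2895]
ee_rot: [[-0.992, -0.13, -0.0], [-0.13, 0.992, 0.0], [0.0, 0.0, -1.0]]
ft_force: [-0.3, 0.1, -0.1]
gripper_width: 0.0008
```

```bash
cat > look.py <<'E'
import sys,cv2,numpy as np
from h import *
from rig import manip
s=np.load("s.npy");n=sys.argv[1]
h=np.zeros((580,800,3),np.uint8)
a=manip.camera("side");b=manip.camera("top")
h[:,:480]=cv2.resize(a["img"][140:285,205:325],None,fx=4,fy=4,interpolation=cv2.INTER_CUBIC)
h[:420,480:]=cv2.resize(b["img"][140:245,250:330],None,fx=4,fy=4,interpolation=cv2.INTER_CUBIC)
cv2.imwrite(f"pics/{n}.png",h[:,:,::-1])
for l,P in [(f"ball{q}",ball(q)) for q in(0,.7,1)]+[(f"knob{w}",knob(w)) for w in(0,.4,.45,.5,.55)]:
    p=press2w(s,P)
    print(l,"side",((proj(a,p)[0]-[205,140]+.5)*4-.5).round(1),"top",((proj(b,p)[0]-[250,140]+.5)*4-.5+[480,0]).round(1))
E
python3 where.py; python3 look.py z1
```

```text
t 4.9 press mm [ 95.2 -55.  289.5] w [ 0.632  -0.0322  0.2895]
rot in press [[-1.0, -0.0, -0.0], [-0.0, 1.0, 0.0], [0.0, 0.0, -1.0]] F press [-0.28  0.14 -0.11] w 0.0007867105402691863 q [-0.24  0.27  1.32 -0.    1.55 -1.94]
ball0 side [353.7  48.9] top [638.  110.1]
ball0.7 side [412.   15.8] top [625.2  18.6]
ball1 side [431.   21.4] top [619.2 -11.6]
knob0 side [349.6 169. ] top [747.8 225.7]
knob0.4 side [395.9 135.4] top [738.7 160. ]
knob0.45 side [401.3 133.2] top [737.4 152.1]
knob0.5 side [406.5 131.4] top [736.  144.4]
knob0.55 side [411.6 130. ] top [734.5 136.8]
```

View pics/z1.png

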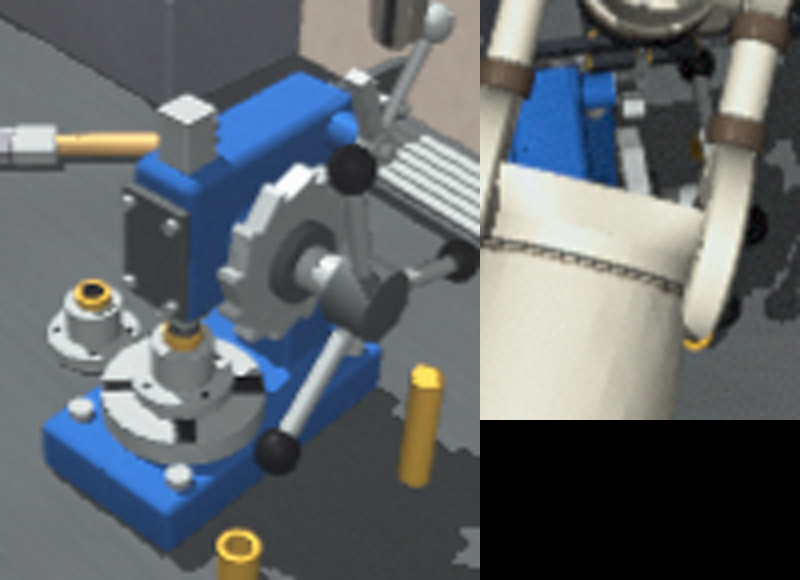

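The ball is at side (437,22), which matches 1.0 rad, so the pawl is thrown back on its stop. Next is the spoke knob.

{"api": "carry_out", "payload": {
  "plan": [
    {"delta_pos":[0,0,-38],"delta_rot":[0,0,0]},
    {"delta_pos":[0,0,-38],"delta_rot":[0,0,0]},
    {"delta_pos":[40,-15,0],"delta_rot":[0,0,0]},
    {"delta_pos":[40,-15,0],"delta_rot":[0,0,0]},
    {"delta_pos":[40,-15,0],"delta_rot":[0,0,0]},
    {"delta_pos":[37,-15,0],"delta_rot":[0,0,0]},
    {"delta_pos":[0,0,0],"delta_rot":[0,0,0]},
    {"delta_pos":[0,0,33],"delta_rot":[0,0,0]},
    {"delta_pos":[0,0,33],"delta_rot":[0,0,0]},
    {"delta_pos":[0,0,33],"delta_rot":[0,0,0]},
    {"delta_pos":[0,0,0],"delta_rot":[0,0,0]},
    {"delta_pos":[0,0,0],"delta_rot":[0,0,0]}
  ]
}}

```text
clock: 6.2
tool_pos: [0.4844, -0.1119, 0.2672]
ee_rot: [[-0.991, -0.13, -0.0], [-0.13, 0.991, 0.0], [-0.0, 0.0, -1.0]]
ft_force: [0.4, 0.3, 1.1]
gripper_width: 0.0001
```

```bash
python3 where.py
```

```text
t 6.2 press mm [ -61.5 -114.9  267.2] w [ 0.4844 -0.1119  0.2672]
rot in press [[-1.0, -0.001, 0.0], [-0.001, 1.0, 0.0], [-0.0, 0.0, -1.0]] F press [0.45 0.27 1.07] w 0.00010684603686525316 q [-0.47 -0.08  1.74  0.    1.48 -2.17]
```

{"api": "carry_out", "payload": {
  "plan": [
    {"delta_pos":[-5,0,0],"delta_rot":[0,0,0]},
    {"delta_pos":[-5,0,0],"delta_rot":[0,0,0]},
    {"delta_pos":[-4,0,0],"delta_rot":[0,0,0]},
    {"delta_pos":[-4,0,0],"delta_rot":[0,0,0]},
    {"delta_pos":[-4,0,0],"delta_rot":[0,0,0]},
    {"delta_pos":[-4,0,0],"delta_rot":[0,0,0]},
    {"delta_pos":[-4,0,0],"delta_rot":[0,0,0]},
    {"delta_pos":[-4,0,0],"delta_rot":[0,0,0]},
    {"delta_pos":[-4,0,0],"delta_rot":[0,0,0]},
    {"delta_pos":[-4,0,0],"delta_rot":[0,0,0]},
    {"delta_pos":[-4,0,0],"delta_rot":[0,0,0]},
    {"delta_pos":[0,0,0],"delta_rot":[0,0,0]}
  ]
}}

```text
clock: 7.4
tool_pos: [0.5302, -0.1067, 0.2681]
ee_rot: [[-0.992, -0.13, 0.0], [-0.13, 0.992, -0.001], [-0.0, -0.002, -1.0]]
ft_force: [-3.8, -1.7, 2.5]
gripper_width: 0.0005
```

```bash
python3 where.py; python3 look.py z2
```

```text
t 7.4 press mm [ -15.4 -115.6  268.1] w [ 0.5302 -0.1067  0.2681]
rot in press [[-1.0, -0.0, 0.0], [-0.0, 1.0, -0.002], [-0.0, -0.002, -1.0]] F press [-3.98 -1.24  2.53] w 0.0005298825432072723 q [-0.42  0.04  1.62 -0.    1.48 -2.12]
ball0 side [353.7  48.9] top [638.  110.1]
ball0.7 side [412.   15.8] top [625.2  18.6]
ball1 side [431.   21.4] top [619.2 -11.6]
knob0 side [349.6 169. ] top [747.8 225.7]
knob0.4 side [395.9 135.4] top [738.7 160. ]
knob0.45 side [401.3 133.2] top [737.4 152.1]
knob0.5 side [406.5 131.4] top [736.  144.4]
knob0.55 side [411.6 130. ] top [734.5 136.8]
```

View pics/z2.png

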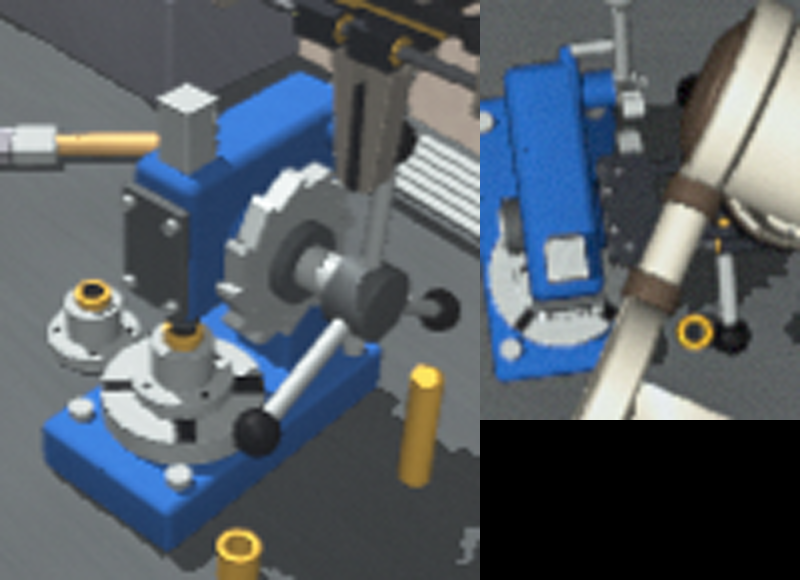

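The wheel is turning. The front knob has moved to side (256,432), the rear knob to (434,310), and the front knob is at (732,334) in the top view. I'll work out the angle from these.

```bash
cat > ang.py <<'E'
from h import *
import pickle,sys
d=pickle.load(open("c0.pkl","rb"));s=np.load("s.npy")
def side(w,k): return (proj(d["side"],press2w(s,knob(w,k)))[0]-[205,140]+.5)*4-.5
def top(w,k): return (proj(d["top"],press2w(s,knob(w,k)))[0]-[250,140]+.5)*4-.5+[480,0]
def est(f,k,px,px0=None):
    b=0 if px0 is None else np.array(px0)-f(0,k)
    o=least_squares(lambda w:f(w[0],k)+b-px,[.3]);return round(o.x[0],3),o.fun.round(1)
E
python3 - <<'E'
from ang import *
print(est(side,-1,[256,432],[277,452]),est(side,1,[434,310],[459,261]),est(top,-1,[732,334],[722,308]))
for w in(.45,.5,.55):print(w,side(w,-1),side(w,1))
E
```

```text
(np.float64(0.356), array([-0.4,  0.2])) (np.float64(0.353), array([5.3, 2.5])) (np.float64(0.327), array([-1.2,  0.5]))
0.45 [253.10816652 421.14709361] [430.5391127 322.0307253]
0.5 [251.57612076 416.0199177 ] [426.75523723 329.15576982]
0.55 [250.32974019 410.52268093] [422.83083115 336.20127013]
```

w ≈ 0.35, and the fingertip offset of 24 mm agrees with it. A push of 13.5 mm more should give about 0.48.

{"api": "carry_out", "payload": {
  "plan": [
    {"delta_pos":[-3,0,0],"delta_rot":[0,0,0]},
    {"delta_pos":[-3,0,0],"delta_rot":[0,0,0]},
    {"delta_pos":[-3,0,0],"delta_rot":[0,0,0]},
    {"delta_pos":[-2.5,0,0],"delta_rot":[0,0,0]},
    {"delta_pos":[-2,0,0],"delta_rot":[0,0,0]},
    {"delta_pos":[0,0,0],"delta_rot":[0,0,0]},
    {"delta_pos":[0,0,0],"delta_rot":[0,0,0]}
  ]
}}

```text
clock: 8.2
tool_pos: [0.5431, -0.1047, 0.2669]
ee_rot: [[-0.992, -0.13, 0.0], [-0.13, 0.992, -0.001], [0.0, -0.001, -1.0]]
ft_force: [-4.7, -1.9, 3.5]
gripper_width: 0.0004
```

```bash
python3 where.py
```

```text
t 8.2 press mm [  -2.4 -115.3  266.9] w [ 0.5431 -0.1047  0.2669]
rot in press [[-1.0, -0.0, -0.0], [-0.0, 1.0, -0.001], [0.0, -0.001, -1.0]] F press [-4.93 -1.31  3.46] w 0.00042008849179129404 q [-0.41  0.07  1.59 -0.    1.48 -2.11]
```

{"api": "carry_out", "payload": {
  "plan": [
    {"delta_pos":[10,0,0],"delta_rot":[0,0,0]},
    {"delta_pos":[30,0,0],"delta_rot":[0,0,0]},
    {"delta_pos":[30,0,0],"delta_rot":[0,0,0]},
    {"delta_pos":[30,0,-20],"delta_rot":[0,0,0]},
    {"delta_pos":[0,0,-40],"delta_rot":[0,0,0]},
    {"delta_pos":[0,0,-40],"delta_rot":[0,0,0]},
    {"delta_pos":[0,0,0],"delta_rot":[0,0,0]},
    {"delta_pos":[0,0,0],"delta_rot":[0,0,0]}
  ]
}}

```text
clock: 9.0
tool_pos: [0.4443, -0.1173, 0.367]
ee_rot: [[-0.991, -0.13, 0.003], [-0.13, 0.991, -0.0], [-0.003, -0.001, -1.0]]
ft_force: [0.4, 0.3, -0.6]
gripper_width: 0.0007
```

```bash
python3 where.py; python3 look.py z3
```

```text
t 9.0 press mm [-102. -115.  367.] w [ 0.4443 -0.1173  0.367 ]
rot in press [[-1.0, -0.001, 0.003], [-0.001, 1.0, -0.001], [-0.003, -0.001, -1.0]] F press [ 0.4   0.23 -0.6 ] w 0.0007468441128522618 q [-0.52 -0.2   1.66  0.    1.69 -2.22]
ball0 side [353.7  48.9] top [638.  110.1]
ball0.7 side [412.   15.8] top [625.2  18.6]
ball1 side [431.   21.4] top [619.2 -11.6]
knob0 side [349.6 169. ] top [747.8 225.7]
knob0.4 side [395.9 135.4] top [738.7 160. ]
knob0.45 side [401.3 133.2] top [737.4 152.1]
knob0.5 side [406.5 131.4] top [736.  144.4]
knob0.55 side [411.6 130. ] top [734.5 136.8]
```

View pics/z3.png

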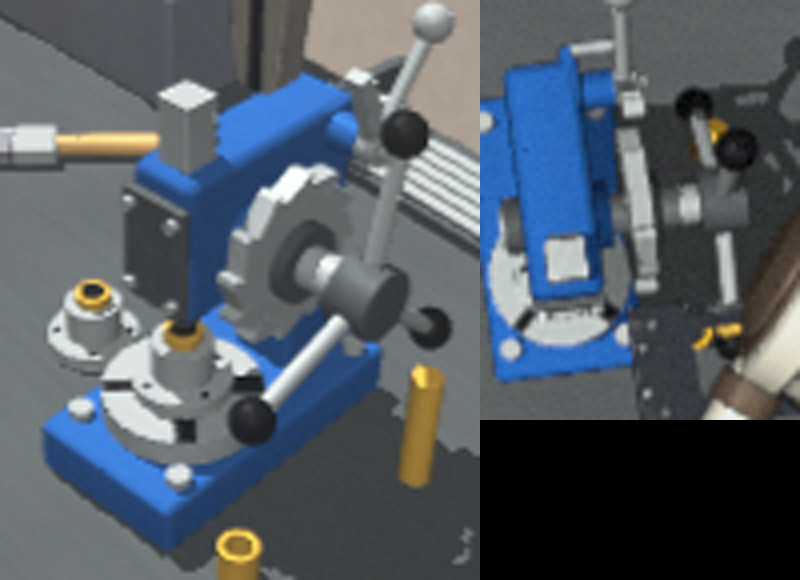

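Upper knob is at side (405,134) and top (736,149), so w ≈ 0.47, which is inside the 0.424–0.524 window. The pawl is still thrown back. Now I'll go behind the ball.

{"api": "carry_out", "payload": {
  "plan": [
    {"delta_pos":[-39,9,0],"delta_rot":[0,0,0]},
    {"delta_pos":[-39,9,0],"delta_rot":[0,0,0]},
    {"delta_pos":[-39,9,0],"delta_rot":[0,0,0]},
    {"delta_pos":[-39,9,0],"delta_rot":[0,0,0]},
    {"delta_pos":[-39,8,0],"delta_rot":[0,0,0]},
    {"delta_pos":[-39,8,0],"delta_rot":[0,0,0]},
    {"delta_pos":[-39,8,0],"delta_rot":[0,0,0]},
    {"delta_pos":[0,0,0],"delta_rot":[0,0,0]},
    {"delta_pos":[0,0,0],"delta_rot":[0,0,0]},
    {"delta_pos":[0,0,0],"delta_rot":[0,0,0]}
  ]
}}

```text
clock: 10.1
tool_pos: [0.706, -0.0227, 0.3665]
ee_rot: [[-0.992, -0.13, -0.001], [-0.13, 0.992, 0.0], [0.001, 0.0, -1.0]]
ft_force: [0.3, 0.6, 0.5]
gripper_width: 0.0007
```

```bash
python3 where.py
```

```text
t 10.1 press mm [169.8 -55.1 366.5] w [ 0.706  -0.0227  0.3665]
rot in press [[-1.0, -0.0, -0.001], [-0.0, 1.0, 0.0], [0.001, 0.0, -1.0]] F press [0.39 0.51 0.52] w 0.0006623446062762426 q [-0.2   0.48  0.91 -0.    1.76 -1.9 ]
```

{"api": "carry_out", "payload": {
  "plan": [
    {"delta_pos":[0,0,28],"delta_rot":[0,0,0]},
    {"delta_pos":[0,0,28],"delta_rot":[0,0,0]},
    {"delta_pos":[0,0,26],"delta_rot":[0,0,0]},
    {"delta_pos":[0,0,0],"delta_rot":[0,0,0]},
    {"delta_pos":[5,0,0],"delta_rot":[0,0,0]},
    {"delta_pos":[5,0,0],"delta_rot":[0,0,0]},
    {"delta_pos":[5,0,0],"delta_rot":[0,0,0]},
    {"delta_pos":[5,0,0],"delta_rot":[0,0,0]},
    {"delta_pos":[5,0,0],"delta_rot":[0,0,0]},
    {"delta_pos":[5,0,0],"delta_rot":[0,0,0]}
  ]
}}

```text
clock: 11.1
tool_pos: [0.6768, -0.0264, 0.2851]
ee_rot: [[-0.992, -0.13, 0.001], [-0.13, 0.992, -0.0], [-0.001, -0.0, -1.0]]
ft_force: [0.9, 0.3, 0.2]
gripper_width: 0.0005
```

{"api": "carry_out", "payload": {
  "plan": [
    {"delta_pos":[4,0,0],"delta_rot":[0,0,0]},
    {"delta_pos":[4,0,0],"delta_rot":[0,0,0]},
    {"delta_pos":[4,0,0],"delta_rot":[0,0,0]},
    {"delta_pos":[4,0,0],"delta_rot":[0,0,0]},
    {"delta_pos":[4,0,0],"delta_rot":[0,0,0]},
    {"delta_pos":[4,0,0],"delta_rot":[0,0,0]},
    {"delta_pos":[4,0,0],"delta_rot":[0,0,0]},
    {"delta_pos":[2,0,0],"delta_rot":[0,0,0]},
    {"delta_pos":[0,0,0],"delta_rot":[0,0,0]},
    {"delta_pos":[0,0,0],"delta_rot":[0,0,0]}
  ]
}}

```text
clock: 12.1
tool_pos: [0.6474, -0.0303, 0.2846]
ee_rot: [[-0.992, -0.13, 0.0], [-0.13, 0.992, -0.0], [-0.0, -0.0, -1.0]]
ft_force: [0.0, -0.2, 0.7]
gripper_width: 0.0003
```

```bash
python3 where.py; python3 look.py z4
```

```text
t 12.1 press mm [110.7 -55.  284.6] w [ 0.6474 -0.0303  0.2846]
rot in press [[-1.0, -0.0, 0.0], [-0.0, 1.0, -0.0], [-0.0, -0.0, -1.0]] F press [ 0.01 -0.25  0.7 ] w 0.00028475950413835795 q [-0.23  0.31  1.28 -0.    1.55 -1.93]
ball0 side [353.7  48.9] top [638.  110.1]
ball0.7 side [412.   15.8] top [625.2  18.6]
ball1 side [431.   21.4] top [619.2 -11.6]
knob0 side [349.6 169. ] top [747.8 225.7]
knob0.4 side [395.9 135.4] top [738.7 160. ]
knob0.45 side [401.3 133.2] top [737.4 152.1]
knob0.5 side [406.5 131.4] top [736.  144.4]
knob0.55 side [411.6 130. ] top [734.5 136.8]
```

View pics/z4.png

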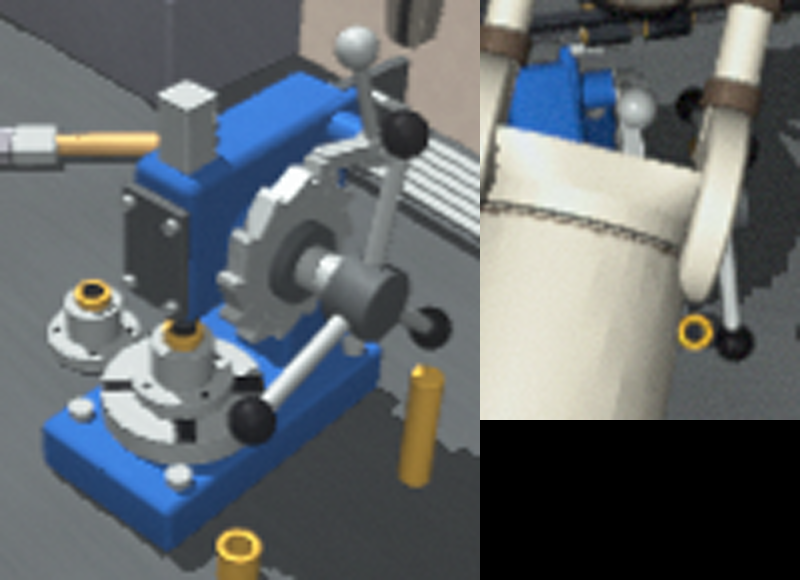

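The ball is back at side (356,46), against (355,47) at the start, and the wheel hasn't moved. I'll back off upward and compare precisely.

{"api": "carry_out", "payload": {
  "plan": [
    {"delta_pos":[-15,0,0],"delta_rot":[0,0,0]},
    {"delta_pos":[-15,0,-35],"delta_rot":[0,0,0]},
    {"delta_pos":[-10,0,-45],"delta_rot":[0,0,0]},
    {"delta_pos":[0,0,-20],"delta_rot":[0,0,0]},
    {"delta_pos":[0,0,0],"delta_rot":[0,0,0]},
    {"delta_pos":[0,0,0],"delta_rot":[0,0,0]},
    {"delta_pos":[0,0,0],"delta_rot":[0,0,0]}
  ]
}}

```text
clock: 12.9
tool_pos: [0.6863, -0.025, 0.3818]
ee_rot: [[-0.992, -0.13, -0.004], [-0.13, 0.992, 0.001], [0.004, 0.001, -1.0]]
ft_force: [-0.2, -0.2, 0.1]
gripper_width: 0.0003
```

```bash
python3 where.py; python3 - <<'E'
from ang import *
from rig import manip
import cv2
c=manip.camera("side")
up=lambda i:cv2.resize(cv2.cvtColor(i,cv2.COLOR_RGB2GRAY),None,fx=8,fy=8,interpolation=cv2.INTER_CUBIC)
A,B=up(d["side"]["img"]),up(c["img"])
def sh(u,v,r,m):
    t=A[(v-r)*8:(v+r)*8,(u-r)*8:(u+r)*8];S=B[(v-r-m)*8:(v+r+m)*8,(u-r-m)*8:(u+r+m)*8]
    _,k,_,l=cv2.minMaxLoc(cv2.matchTemplate(S,t,cv2.TM_CCOEFF_NORMED));return np.array(l)/8-m,round(k,3)
print("ball shift px",sh(294,152,6,4))
P=lambda q:proj(c,press2w(s,ball(q)))[0]
for q in(.02,.05,.1):print(q,P(q)-P(0))
for n,(u,v) in dict(hub=(251,230),nexthub=(228,219),bush=(264,280),drift=(310,248),tin=(389,297),spanner=(300,369),hammer=(175,186),brush=(205,177),ram=(252,172)).items():print(n,sh(u,v,10,4))
E
```

```text
t 12.9 press mm [150.  -54.8 381.8] w [ 0.6863 -0.025   0.3818]
rot in press [[-1.0, -0.0, -0.004], [-0.0, 1.0, 0.001], [0.004, 0.001, -1.0]] F press [-0.17 -0.14  0.08] w 0.0003454690058482465 q [-0.21  0.43  0.95 -0.    1.77 -1.91]
ball shift px (array([ 0.375, -0.375]), 0.991)
0.02 [ 0.435489   -0.44888418]
0.05 [ 1.09076972 -1.10129114]
0.1 [ 2.18657499 -2.13133198]
hub (array([0., 0.]), 0.976)
nexthub (array([0., 0.]), 1.0)
bush (array([0., 0.]), 1.0)
drift (array([0., 0.]), 0.999)
tin (array([1.375, 0.625]), 0.956)
spanner (array([3.125, 0.625]), 0.942)
hammer (array([0., 0.]), 1.0)
brush (array([0., 0.]), 1.0)
ram (array([ 0.125, -3.5  ]), 0.88)
```

```bash
python3 - <<'E'
from rig import manip
import cv2,pickle,numpy as np
d=pickle.load(open("c0.pkl","rb"));c=manip.camera("side")["img"]
f=lambda i:cv2.resize(i[255:384,250:417],(400,309),interpolation=cv2.INTER_CUBIC)
z=lambda i:cv2.resize(i[140:212,255:322],(400,290*400//400),interpolation=cv2.INTER_CUBIC)
o=np.vstack([np.hstack([f(d["side"]["img"]),f(c)]),np.hstack([z(d["side"]["img"]),z(c)])])
cv2.imwrite("pics/z5.png",o[:,:,::-1])
E
```

```text
(no output)
```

View pics/z5.png

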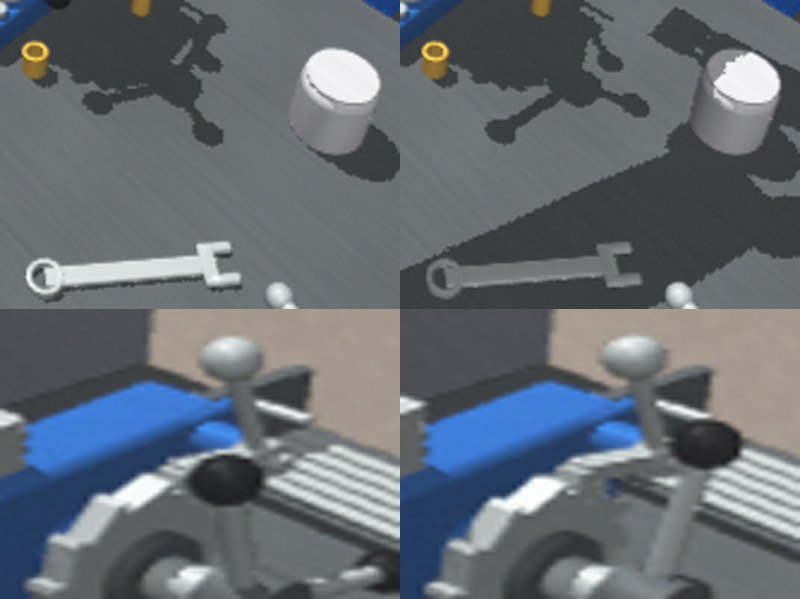

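The tin and spanner haven't moved; the arm's shadow falls on them now. The pawl nose is down in the teeth. Handing in.

```bash
python3 -c "
from rig import manip
print(manip.sign_off())"
```

```text
the job is handed in; nothing more can be done
None
```

I finished the job and handed it in at about 13 s of the 54 s allowed. With shut fingertips only, I pushed the pawl ball back to its stop, pushed the upper knob back one notch, then pushed the ball forward so the pawl fell into the teeth. The highest contact force I read was about 6 N, at the knob.

**Last checks from the images:**
- **Wheel:** it sits at about 0.47 rad, inside the 0.424–0.524 window where the pawl drops in. It did not move when the pawl closed.
- **Pawl:** the ball is back within about 0.4 pixel of where it started, which is roughly 0.02 rad from fully in. The nose shows in the gap. That small difference was measurable, and I did not nudge the pawl again to remove it.
- **Ram:** it moved up in the image, but I did not measure the rise in mm.
- **Things on the bench:** both hubs, the bush, drift, hammer and brush showed no movement. The image match gave shifts of 1.4 to 3 pixels for the tin and spanner. In the picture these came from the arm's shadow, and neither had moved.
- **Robot:** it ended touching nothing, raised behind the press with the fingertips about 65 mm above the top of the pawl ball.

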